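Close a split gearbox housing on its dowels and hold it shut

ROBOT

A 6-joint arm with a two-finger parallel gripper is mounted at the origin on a cart in front of the work surface, level with it; the furniture and walls round the work are solid. World frame = base frame: x ahead of the robot, y to its left, z up, the work surface at z = 0. Lengths are in mm, angles in degrees, forces in N, time in s.
With the tool pointing down it reaches from about 350 to 850 mm from the base axis. Payload 8.1 kg.
Tool frame: the origin (TCP) lies at the very end of the fingers, on their centre line; the grasp point (between the pads) lies 19 mm behind it (r.grasp_offset is the distance from the TCP to the grasp point, in mm); z points along the fingers, y is the line along which they close (so a half turn about z gives the same grasp; the last joint's range is limited). The gripper opens to 85 mm and grips with 20 to 120 N. Pads are 22 mm wide; open, the fingers measure 114 mm over their backs; the gripper's body (76 mm by 85 mm) begins 54 mm behind the grasp point. The pads swing forward as they close: fully open they stand 13 mm farther back than shut.
Start: joints at [68.56, 7.471, 85.268, -0, 87.261, -4.893], TCP at [170.859, 575.163, 231.292] pointing down, gripper open.
Joint ranges: [-169.43, 169.43], [-51.17, 129.36], [1.28, 143.12], [-76.62, 256.62], [0, 156.53], [-152.29, 152.29]. Speed limits (degrees/s): [136.94, 136.94, 159.86, 180, 180, 180].

INTERFACE

Orientations are given as [roll, pitch, yaw] about the fixed x, y, z axes, in that order (R = Rz(yaw) Ry(pitch) Rx(roll)).
In Python, from bench import r gives the robot as it stands.
- The arm moves only by the tool carry_out, never from a script. Its argument "commands" is a list of rows, each an object with "jaw": the finger opening in m, from 0 to 0.0854; "translation": the shift along the tool's x, y, z in m, a list of three; "spin": the turn about the tool's z in rad. A call has exactly 8 rows; each row shifts and turns the commanded pose from where the row before left it, along the tool's axes as they then stand; what a row does not reach is not made up. A row lasts 1/12 s, in which the tool goes at most 41.7 mm and 7.16 degrees, less where a joint would pass 70% of its speed; a pose out of reach is approached as far as the arm can. A call is refused whole if a number of a shift passes 0.0417 or a number of a turn 0.125, either way. A call with a gripper value outside its range is refused whole. The fingers move at their own pace and stop on an object; "squeeze" is the grip in N (left out, the last holds). Time passes only in rows, so rows that do not move let the fingers close, or fill a call up. It gives the time, the measured TCP pose, the force, the opening and the grip force at its end, in the units of the state.
- r.sense(): the state, without advancing time (a new reading comes with each control period).
- r.snapshot(name): name is "scene" or "side" or "wrist"; returns a dict with "pixels" (420x560x3 uint8, blue, green, red), "K" (3x3 intrinsics, pixels), "extrinsics" (4x4, takes a point from camera to world coordinates). Camera axes: x right, y down, z forward; pixel columns grow to the right and rows downward; lengths in mm; the calibration is good to about 2 mm. A picture is of the moment at which its call begins. There is no depth.
- r.hand_in(): hands the job in; it is judged then, once.
Trained networks look in a picture, given as the dict that the camera call returned (one of the last four; its "shot" number tells which), for a name from the list of things; names that differ only in an ending like _2 or _b are one class to them, and where a whole thing is asked for, a point or a joint stands for the part that bears it (a point fixed in the world has none). Each returns a list of dicts, best first, with "score" (0 to 1); they miss things now and then, are a little off and sometimes report something else, mostly with a low value. They report only what shows in the picture. A call takes as long as a camera call.
- r.spot_in(picture, target): "xy" ([column, row] in pixels, amid what is visible of it).
- r.regions_of(picture, target): "pixels" (420x560 bool, what is visible of it) and "xy" ([column, row] in pixels, amid what is visible of it).
- r.landmark_of(picture, target): "xy" ([column, row] in pixels: a listed point, or the origin of a listed thing).
The state is a dict: "time": time; "joint_pos": joint angles; "qd": joint speeds; "joint_efforts": joint torques, N m; "tool_pos": TCP position; "tcp_rot": TCP orientation; "ft_force": force on the tool from outside, world axes, zero at the start; "wrist_torque": the same for the moment, N m; "finger_gap": finger opening in mm; "grip_force": force on a finger pad.
Only numpy, scipy, OpenCV 4.12 (cv2) and the standard library are available. Lean on these libraries where they do the work, as an engineer would, in place of code of your own. Each camera call takes 0.05 s, during which the arm holds its last target. There are 200 camera calls.

TASK

Close the gearbox housing: first press the black bearing cap, which stands proud in the lower half, fully home with the fingers. Then fetch the long upper half (not the short one, which belongs to another machine), set it the right way round on the two dowels (thick dowel in the wide hole, thin dowel in the narrow one) until it sits flush on the lower half, and finish while still holding it and pressing the pair together with a push of about 20 N. Leave the other things on the bench where they lie.

Things in the scene. Friction and masses are not known exactly. Their poses are not given: they have to be found in the camera images.
- fixture: Steel base plate (110 x 190 x 12 mm, x by y) fixed to the bench; on it the aluminium lower half, 56 (x) x 104 (y) mm, mating face 50 mm above the bench, shaft nose at its +y end. Origin: centre of the plate's underside; z up. Dowels stand 16 mm above the face, last 4 mm tapered: thick (10 mm) at x +17, y +40, thin (7 mm) at x -17, y -40 mm. Clamps at the y ends stay below 34 mm.
- bearing_cap (a joint): Height (m) by which the bearing cap still stands proud: 0 is fully home, at most 0.014. It slides straight down and stays where it is left; about 6 N move it, with a hard stop at 0. While proud it keeps the upper half from seating.
- cap_top (a point): centre of the bearing cap's flat top: a black disc of 30 mm diameter in the middle of the lower half, on the fixture's axis. At home the top is 12 mm above the mating face (62 mm above the bench).
- dowel_big (a point): root of the thick dowel, on the mating face (50 mm above the bench)
- dowel_small (a point): root of the thin dowel, on the mating face (50 mm above the bench)
- cover: Long aluminium upper half, loose, mating face down, 0.3 kg. Origin: centre of underside; z up. 56 (x) x 104 (y) mm, upright sides to grip across x, 34 mm high (38 over top boss); nose 16 mm beyond +y end. Underside: 20 mm deep holes, 11.5 mm wide at x +17, y +40, 8.5 mm at x -17, y -40, and a pocket for the cap. Closed: origin 50 mm above the fixture's, axes parallel, noses one above the other.
- hole_big (a point): centre of the mouth of the wide hole, in the upper half's underside
- hole_small (a point): centre of the mouth of the narrow hole, in the upper half's underside
- short_cover: a similar but shorter upper half for another machine, 56 mm (x) by 78 mm (y), 38 mm high, nose 16 mm beyond the +y end; it lies on the bench, mating face down, and is not needed. Origin: centre of its underside. It and the long one may lie on either side of the fixture.
- rubbing_stone: grey rubbing stone, 32 x 100 x 22 mm, lying on the bench; origin at the centre of its underside. Leave alone.
- cup_wheel: round grey cup wheel, 74 mm diameter, 22 mm high, on the bench; origin at the centre of its underside. Leave alone.
- spanner_large: open-ended spanner, 164 mm long, 6 mm thick, on the bench; origin at the centre of its underside. Leave alone.
- tape_measure: yellow tape measure, 39 x 76 x 58 mm, on the bench; origin at the centre of its underside. Leave alone.

How it is judged (in metres and radians):
On the way, in this order (a step that is already met when the one before it is completed fails the run):
1. the bearing cap is pressed home while the upper half is still away from the lower half (value of joint bearing_cap below 0.002 m and distance between cover and fixture above 0.12 m), for 0.1 s.
2. the long upper half sits flush on the dowels, the right way round (distance between hole_big and dowel_big below 0.003 m and distance between hole_small and dowel_small below 0.003 m), for 0.1 s.
At the end, for the whole second after the job is handed in: The cap is within 2 mm of home; both dowel holes of the long upper half are within 3 mm of their dowels' roots (flush, right way round); the fingers are on the upper half and the halves press on one another with more than 10 N (its weight alone gives 2 to 4 N), at rest, through the last second (all of step 2 and value of joint bearing_cap below 0.002 m and contact force between cover and fixture above 10 N and contact force between the fingers and cover above 3 N and linear speed of cover below 0.01 m/s); the arm keeps its last pose, push and grip.
It fails at once if the short upper half is moved by more than 30 mm (distance of short_cover from where it was at the start of the episode above 0.03 m).
It fails at once if the rubbing stone is moved by more than 30 mm (distance of rubbing_stone from where it was at the start of the episode above 0.03 m).
It fails at once if the cup wheel is moved by more than 30 mm (distance of cup_wheel from where it was at the start of the episode above 0.03 m).
It fails at once if the spanner is moved by more than 30 mm (distance of spanner_large from where it was at the start of the episode above 0.03 m).
It fails at once if the tape measure is moved by more than 30 mm (distance of tape_measure from where it was at the start of the episode above 0.03 m).
It also fails if it takes over 48 s, if anything falls off the work surface, if the arm or the gripper's body presses on something with over 40 N, if the wrist force passes 120 N, or if a joint passes its speed limit or range.

## Working session

There is one attempt and no reset: what is moved stays moved. The work goes in short steps, Python scripts to look and compute and a tool call to move; the robot and the scene stay as the last step left them, time stands still between calls to the robot, and variables do not carry over. Pictures are saved under pics/ and viewed, at most 10 in all, crops included, and the job is handed in when it is done.

Besides the shell and the picture viewer there is one more tool, called after "Request:" as name(argument=value, ...), one argument or row to a line, values as JSON. carry_out: Moves the arm, as the interface text tells. Its arguments: {"type":"object","properties":{"commands":{"type":"array","items":{"type":"object","properties":{"jaw":{"type":"number"},"translation":{"type":"array","items":{"type":"number"}},"spin":{"type":"number"}}}},"squeeze":{"type":"number"}},"required":["commands"]}

```bash
mkdir -p pics
cat > h.py <<'E'
import numpy as np, cv2
from bench import r
def ray(p,xy):
    d=np.linalg.inv(p["K"])@[xy[0],xy[1],1.]; E=np.array(p["extrinsics"]); d=E[:3,:3]@d
    return E[:3,3],d/np.linalg.norm(d)
def onz(p,xy,z):
    o,d=ray(p,xy); return o+d*(z-o[2])/d[2]
def tri(l):
    A=np.zeros((3,3));b=np.zeros(3)
    for p,xy in l:
        o,d=ray(p,xy);M=np.eye(3)-np.outer(d,d);A+=M;b+=M@o
    x=np.linalg.solve(A,b)
    return x,[float(np.linalg.norm((np.eye(3)-np.outer(ray(p,q)[1],ray(p,q)[1]))@(x-ray(p,q)[0]))) for p,q in l]
E
python3 - <<'E'
from h import *
np.set_printoptions(precision=1,suppress=True)
P={n:r.snapshot(n) for n in("scene","side","wrist")}
s=r.sense();print(s["time"],s["tool_pos"],s["tcp_rot"],s["ft_force"])
for n,p in P.items(): print(n,p["extrinsics"][:3] if 0 else np.array(p["extrinsics"])[:3,3])
Z=dict(fixture=0,cap_top=70,dowel_big=50,dowel_small=50,cover=0,hole_big=0,hole_small=0,short_cover=0,rubbing_stone=0,cup_wheel=0,spanner_large=0,tape_measure=0)
for t,z in Z.items():
    L=[]
    for n,p in P.items():
        k=r.landmark_of(p,t)
        for q in k[:2]: print(t,n,round(q["score"],2),np.array(q["xy"]),onz(p,q["xy"],z)[:2])
        if k and k[0]["score"]>.4: L.append((p,k[0]["xy"]))
    if len(L)>1: print("  TRI",*tri(L))
im=np.hstack([cv2.resize(P[n]["pixels"],(400,300)) for n in("scene","side")])
cv2.imwrite("pics/a.png",np.vstack([im,np.hstack([cv2.resize(P["wrist"]["pixels"],(400,300)),np.zeros((300,400,3),np.uint8)])]))
E
```

```text
0.15 [170.7 574.8 230.5] [-179.9   -0.   163.5] [ 0.2 -0.3  0.6]
scene [   26.7 -1037.6   871.1]
side [  325.2 -1203.7  1024.6]
wrist [103.7 594.6 372.4]
fixture scene 0.8 [252.1 207.8] [495.8   7.9]
fixture side 0.59 [253.9 202.1] [478.2   6.7]
  TRI [471.5 -46.4  45.1] [0.10949187941363724, 0.10949187941370003]
cap_top scene 0.6 [203.  172.4] [393.  187.3]
cap_top scene 0.53 [248.  185.8] [497.8  40.1]
cap_top side 0.62 [259.6 181. ] [501.   19.8]
  TRI [ 511.5  409.1 -151.7] [75.80550020016405, 75.80550020016412]
dowel_big scene 0.65 [246.7 186.5] [503.8  65.1]
dowel_big side 0.56 [258.2 179.9] [501.3  51.9]
  TRI [501.2  55.7  52.1] [3.98891272036611, 3.9889127203662]
dowel_small scene 0.84 [249.5 202.6] [473.3 -23. ]
dowel_small side 0.59 [253.3 198.2] [471.9 -34. ]
  TRI [472.1 -28.4  49.9] [3.4786040749513183, 3.4786040749512916]
cover scene 0.69 [210.  175.6] [440.6 261.2]
cover side 0.92 [231. 161.] [435.8 242.3]
cover wrist 0.6 [124.5 398. ] [431.2 245.7]
  TRI [434.7 246.3   2.3] [6.812341193825401, 4.3018804813510805, 4.160499041832895]
hole_big scene 0.97 [203.6 174.2] [
[... 722 characters left out ...]
.7] [469.1  35.9]
  TRI [665.6 -55.2 -20.4] [4.377256783110295, 4.3772567831101945]
cup_wheel scene 0.86 [338.6 234.5] [ 677.7 -241.4]
cup_wheel side 0.56 [335.3 255. ] [ 663.2 -266.2]
cup_wheel side 0.47 [226.9 237.7] [ 375.9 -135.1]
  TRI [ 659.  -271.    18.8] [9.137524420437002, 9.137524420437025]
spanner_large scene 0.5 [230.3 241.5] [ 363.6 -115.7]
spanner_large side 0.77 [227.  237.9] [ 376.1 -136. ]
  TRI [378.2 -81.4 -42.4] [7.221277895992097, 7.221277895992206]
tape_measure scene 0.69 [250.3 207.8] [490.4  10.7]
tape_measure side 0.94 [303.5 322.4] [ 523.7 -469. ]
tape_measure side 0.74 [228.3 150.9] [434.2 306. ]
  TRI [ 314.9 -730.3  512.9] [146.1839535313483, 146.18395353134838]
```

View pics/a.png

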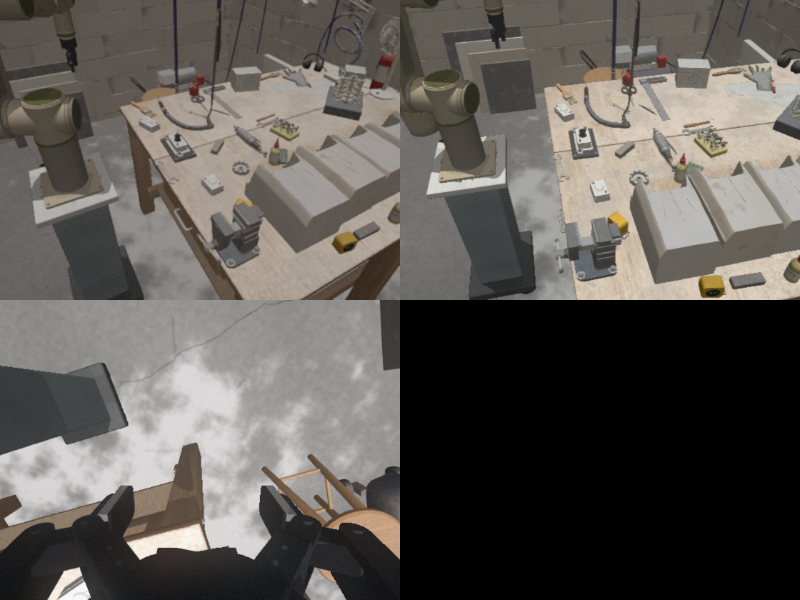

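The scene picture shows the long half at about scene px (210,175), beside the fixture (250,205), with the short half at (298,262). The tape measure and vise are far off. I'll move towards the fixture and measure with the wrist camera.

```bash
cat >> h.py <<'E'
def plan(target,yaw,n=8,start=None,y0=None):
    "equal world steps; rows in tool axes (m, rad)"
    s=r.sense(); p=np.array(s["tool_pos"]) if start is None else np.array(start,float); y0=s["tcp_rot"][2] if y0 is None else y0
    d=(np.array(target,float)-p)/n; dy=((yaw-y0+180)%360-180)/n
    for i in range(n):
        a=np.radians(y0+dy*i); R=np.array([[np.cos(a),np.sin(a),0],[np.sin(a),-np.cos(a),0],[0,0,-1]])
        print(np.round(R.T@d/1000,4).tolist(),"spin",round(-np.radians(dy),4))
E
python3 - <<'E'
from h import *
p=r.snapshot("wrist");print(np.round(p["extrinsics"],2),np.round(p["K"]))
plan([330,390,280],107)
print();plan([455,120,300],95,8,[330,390,280],107)
E
```

```text
[[ 2.9000e-01  9.2000e-01  2.6000e-01  1.0376e+02]
 [ 9.6000e-01 -2.7000e-01 -8.0000e-02  5.9486e+02]
 [-0.0000e+00  2.7000e-01 -9.6000e-01  3.7331e+02]
 [ 0.0000e+00  0.0000e+00  0.0000e+00  1.0000e+00]] [[296.   0. 275.]
 [  0. 296. 212.]
 [  0.   0.   1.]]
[-0.0257, -0.0165, -0.0061] spin 0.1232
[-0.0275, -0.0132, -0.0061] spin 0.1232
[-0.0289, -0.0098, -0.0061] spin 0.1232
[-0.0299, -0.0061, -0.0061] spin 0.1232
[-0.0304, -0.0024, -0.0061] spin 0.1232
[-0.0305, 0.0013, -0.0061] spin 0.1232
[-0.0301, 0.0051, -0.0061] spin 0.1232
[-0.0292, 0.0087, -0.0061] spin 0.1232

[-0.0368, 0.0051, -0.0025] spin 0.0262
[-0.0367, 0.006, -0.0025] spin 0.0262
[-0.0365, 0.007, -0.0025] spin 0.0262
[-0.0363, 0.0079, -0.0025] spin 0.0262
[-0.0361, 0.0089, -0.0025] spin 0.0262
[-0.0359, 0.0098, -0.0025] spin 0.0262
[-0.0356, 0.0108, -0.0025] spin 0.0262
[-0.0353, 0.0117, -0.0025] spin 0.0262
```

Request:
carry_out(
  commands=[
    {"translation": [-0.026,-0.016,-0.006],"spin": 0.123,"jaw": 0.085},
    {"translation": [-0.028,-0.013,-0.006],"spin": 0.123,"jaw": 0.085},
    {"translation": [-0.029,-0.01,-0.006],"spin": 0.123,"jaw": 0.085},
    {"translation": [-0.03,-0.006,-0.006],"spin": 0.123,"jaw": 0.085},
    {"translation": [-0.03,-0.002,-0.006],"spin": 0.123,"jaw": 0.085},
    {"translation": [-0.03,0.001,-0.006],"spin": 0.123,"jaw": 0.085},
    {"translation": [-0.03,0.005,-0.006],"spin": 0.123,"jaw": 0.085},
    {"translation": [-0.029,0.009,-0.006],"spin": 0.123,"jaw": 0.085},
  ],
)

```text
time: 2.67
tool_pos: [331.4, 390.3, 279.8]
tcp_rot: [180.0, -0.0, 106.7]
ft_force: [-0.6, 0.4, -0.3]
finger_gap: 85.0
grip_force: 0.0
```

Request:
carry_out(
  commands=[
    {"translation": [-0.037,0.005,-0.003],"spin": 0.026,"jaw": 0.085},
    {"translation": [-0.037,0.006,-0.003],"spin": 0.026,"jaw": 0.085},
    {"translation": [-0.037,0.007,-0.003],"spin": 0.026,"jaw": 0.085},
    {"translation": [-0.036,0.008,-0.003],"spin": 0.026,"jaw": 0.085},
    {"translation": [-0.036,0.009,-0.003],"spin": 0.026,"jaw": 0.085},
    {"translation": [-0.036,0.01,-0.003],"spin": 0.026,"jaw": 0.085},
    {"translation": [-0.036,0.011,-0.003],"spin": 0.026,"jaw": 0.085},
    {"translation": [-0.035,0.012,-0.003],"spin": 0.026,"jaw": 0.085},
  ],
)

```text
time: 3.33
tool_pos: [457.6, 119.3, 303.8]
tcp_rot: [180.0, -0.0, 95.1]
ft_force: [-0.1, 0.2, -0.5]
finger_gap: 84.9
grip_force: 0.0
```

```bash
cat > look.py <<'E'
from h import *
import sys,json
np.set_printoptions(precision=1,suppress=True)
def look(names,save=None):
    p=r.snapshot("wrist"); s=r.sense()
    print(round(s["time"],2),np.array(s["tool_pos"]),np.array(s["tcp_rot"]),np.array(s["ft_force"]),s["finger_gap"])
    Z=dict(cap_top=70,dowel_big=50,dowel_small=50)
    for t in names:
        for q in r.landmark_of(p,t)[:2]: print(t,round(q["score"],2),np.array(q["xy"]),onz(p,q["xy"],Z.get(t,0))[:2])
    if save: cv2.imwrite("pics/%s.png"%save,p["pixels"])
    return p
E
python3 - <<'E'
from look import *
look(["fixture","cap_top","dowel_big","dowel_small","cover","hole_big","hole_small"],"b")
E
```

```text
3.38 [460.1 113.8 304.2] [179.9   0.2  94.7] [ 0.2 -5.3  0.3] 84.8901566565862
fixture 0.79 [284.6 241.5] [481.3  14.4]
fixture 0.53 [213.1 306.1] [ 370.2 -114.8]
cap_top 0.86 [287.3 262.9] [483.3  10.4]
dowel_big 0.94 [300.7 230.3] [498.9  52.8]
dowel_small 0.88 [275.7 278. ] [470.3 -25. ]
dowel_small 0.34 [262.8 117.4] [433.8 199.9]
cover 0.87 [266.8  85.2] [434.  244.6]
hole_big 0.86 [268.   48.4] [431.9 290.8]
hole_small 0.84 [262.5 116.3] [431.2 202.9]
```

View pics/b.png

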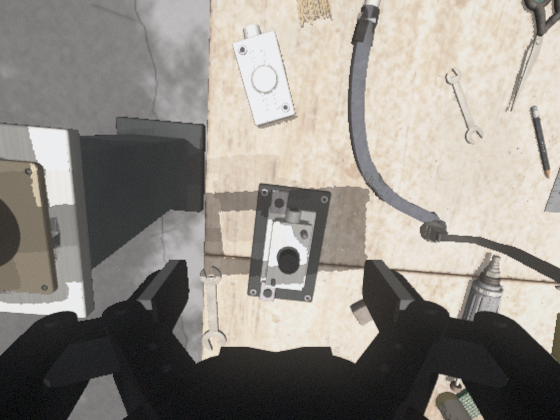

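The wrist picture shows the long half at (265,80) with its nose at the top left (250,30). The fixture is at (288,243) with its nose at the top (290,213) and the black cap at (287,262). The spanner lies at (212,310).

Run:
```python
from look import *
p=r.snapshot("wrist")
for nm,c,z in(("plate",[(263,185),(330,190),(312,302),(248,298)],12),("covertop",[(234,44),(276,36),(297,119),(258,126)],34)):
    q=np.array([onz(p,x,z)[:2] for x in c]);print(nm,q.tolist(),q.mean(0))
for t in("cover","fixture","dowel_big","cap_top"):
    for q in r.regions_of(p,t)[:1]:
        ys,xs=np.nonzero(q["pixels"]);W=np.array([onz(p,x,34 if t=="cover" else 12)[:2] for x in zip(xs,ys)],np.float32)
        print(t,q["score"],len(xs),cv2.minAreaRect(W))
plan([483,15,150],85,8)
```

```text
plate [[438.65774258557286, 108.79989398159007], [538.7169677498466, 110.41098474761102], [535.7695757479694, -80.56580659205616], [429.09857969097374, -82.81668598445918]] [485.6  14. ]
covertop [[389.02054221126167, 286.90661365111345], [440.2591061374222, 300.4910396431606], [477.01834219760633, 205.53362394533124], [426.1702466077353, 191.91425851256642]] [433.1 246.2]
fixture 0.89 7975 ((483.7665710449219, 8.884124755859375), (198.22958374023438, 112.84049987792969), 88.11458587646484)
dowel_big 0.57 7811 ((484.68560791015625, 8.438934326171875), (197.05032348632812, 109.36993408203125), 88.02130126953125)
cap_top 0.88 430 ((491.3111267089844, -15.378183364868164), (33.805809020996094, 42.06479263305664), 5.262041091918945)
[-0.0136, 0.002, 0.0192] spin 0.0223
[-0.0135, 0.0023, 0.0192] spin 0.0223
[-0.0135, 0.0026, 0.0192] spin 0.0223
[-0.0134, 0.0029, 0.0192] spin 0.0223
[-0.0134, 0.0032, 0.0192] spin 0.0223
[-0.0133, 0.0035, 0.0192] spin 0.0223
[-0.0132, 0.0038, 0.0192] spin 0.0223
[-0.0131, 0.0041, 0.0192] spin 0.0223
```

Request:
carry_out(
  commands=[
    {"translation": [-0.0135,0.002,0.019],"spin": 0.015,"jaw": 0.0},
    {"translation": [-0.0135,0.002,0.019],"spin": 0.015,"jaw": 0.0},
    {"translation": [-0.0135,0.003,0.019],"spin": 0.015,"jaw": 0.0},
    {"translation": [-0.0135,0.003,0.019],"spin": 0.015,"jaw": 0.0},
    {"translation": [-0.0135,0.003,0.019],"spin": 0.015,"jaw": 0.0},
    {"translation": [-0.0135,0.003,0.019],"spin": 0.015,"jaw": 0.0},
    {"translation": [-0.0135,0.003,0.019],"spin": 0.015,"jaw": 0.0},
    {"translation": [-0.0135,0.004,0.019],"spin": 0.015,"jaw": 0.0},
  ],
)

```text
time: 4.65
tool_pos: [484.1, 13.6, 150.4]
tcp_rot: [180.0, -0.0, 88.3]
ft_force: [0.1, 0.1, -0.1]
finger_gap: -0.3
grip_force: 0.0
```

Run:
```python
from look import *
look(["fixture","cap_top","dowel_big","dowel_small"],"c")
```

```text
4.7 [482.5  11.7 146.2] [-179.7    0.1   88.2] [-2.6 -1.8 -3.7] -0.0493433770457962
fixture 0.83 [274.  203.3] [481.9   9.2]
cap_top 0.77 [277.5 226.1] [484.9   8.1]
dowel_big 0.63 [298.1 166.3] [503.2  52.3]
dowel_small 0.75 [257.2 260.7] [465.8 -30.6]
```

View pics/c.png

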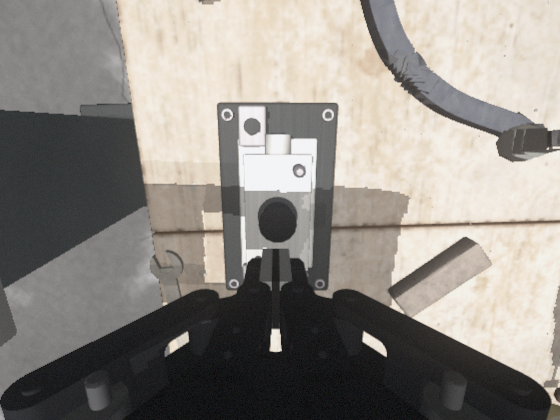

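The picture shows the closed fingertips just below the cap disc at (277,218), and the thick dowel at (299,171). The measured TCP is within a few mm of the cap centre (484,9.5), so I'll press down.

Request:
carry_out(
  commands=[
    {"translation": [-0.003,0,0.012],"jaw": 0.0},
    {"translation": [0,0,0.015],"jaw": 0.0},
    {"translation": [0,0,0.015],"jaw": 0.0},
    {"translation": [0,0,0.015],"jaw": 0.0},
    {"translation": [0,0,0.013],"jaw": 0.0},
    {"translation": [0,0,0.005],"jaw": 0.0},
    {"translation": [0,0,0.003],"jaw": 0.0},
    {"translation": [0,0,0.002],"jaw": 0.0},
  ],
)

```text
invalid input
```

Request:
carry_out(
  commands=[
    {"translation": [0,0,0.002],"jaw": 0.0},
    {"translation": [0,0,0.002],"jaw": 0.0},
    {"translation": [0,0,0.001],"jaw": 0.0},
    {"translation": [0,0,0.001],"jaw": 0.0},
    {"translation": [0,0,0.001],"jaw": 0.0},
    {"translation": [0,0,0.001],"jaw": 0.0},
    {"translation": [0,0,0.001],"jaw": 0.0},
    {"translation": [0,0,0],"jaw": 0.0},
  ],
)

```text
invalid input
```

Request:
carry_out(
  commands=[
    {"translation": [-0.003,0.0,0.012],"spin": 0.0,"jaw": 0.0},
    {"translation": [0.0,0.0,0.015],"spin": 0.0,"jaw": 0.0},
    {"translation": [0.0,0.0,0.015],"spin": 0.0,"jaw": 0.0},
    {"translation": [0.0,0.0,0.015],"spin": 0.0,"jaw": 0.0},
    {"translation": [0.0,0.0,0.013],"spin": 0.0,"jaw": 0.0},
    {"translation": [0.0,0.0,0.005],"spin": 0.0,"jaw": 0.0},
    {"translation": [0.0,0.0,0.003],"spin": 0.0,"jaw": 0.0},
    {"translation": [0.0,0.0,0.002],"spin": 0.0,"jaw": 0.0},
  ],
)

```text
time: 5.57
tool_pos: [484.1, 11.4, 71.8]
tcp_rot: [-180.0, -0.0, 88.3]
ft_force: [-4.6, 0.3, 6.1]
finger_gap: -0.5
grip_force: 3.0
```

Request:
carry_out(
  commands=[
    {"translation": [0.0,0.0,0.002],"spin": 0.0,"jaw": 0.0},
    {"translation": [0.0,0.0,0.002],"spin": 0.0,"jaw": 0.0},
    {"translation": [0.0,0.0,0.001],"spin": 0.0,"jaw": 0.0},
    {"translation": [0.0,0.0,0.001],"spin": 0.0,"jaw": 0.0},
    {"translation": [0.0,0.0,0.001],"spin": 0.0,"jaw": 0.0},
    {"translation": [0.0,0.0,0.001],"spin": 0.0,"jaw": 0.0},
    {"translation": [0.0,0.0,0.001],"spin": 0.0,"jaw": 0.0},
    {"translation": [0.0,0.0,0.0],"spin": 0.0,"jaw": 0.0},
  ],
)

```text
time: 6.23
tool_pos: [484.8, 11.2, 63.5]
tcp_rot: [179.9, -0.0, 88.3]
ft_force: [-0.6, 0.7, 1.2]
finger_gap: -0.0
grip_force: 0.7
```

Request:
carry_out(
  commands=[
    {"translation": [0.0,0.0,0.001],"spin": 0.0,"jaw": 0.0},
    {"translation": [0.0,0.0,0.001],"spin": 0.0,"jaw": 0.0},
    {"translation": [0.0,0.0,0.001],"spin": 0.0,"jaw": 0.0},
    {"translation": [0.0,0.0,0.001],"spin": 0.0,"jaw": 0.0},
    {"translation": [0.0,0.0,0.0],"spin": 0.0,"jaw": 0.0},
    {"translation": [0.0,0.0,0.0],"spin": 0.0,"jaw": 0.0},
    {"translation": [0.0,0.0,0.0],"spin": 0.0,"jaw": 0.0},
    {"translation": [0.0,0.0,0.0],"spin": 0.0,"jaw": 0.0},
  ],
)

```text
time: 6.9
tool_pos: [485.1, 11.2, 61.8]
tcp_rot: [179.9, -0.0, 88.3]
ft_force: [-16.2, 1.7, 29.5]
finger_gap: -0.2
grip_force: 14.4
```

Run:
```python
from look import *
plan([434,238,190],107,6,[485,11,130],88.3)
```

```text
[0.0376, -0.0096, -0.01] spin -0.0544
[0.038, -0.0076, -0.01] spin -0.0544
[0.0384, -0.0055, -0.01] spin -0.0544
[0.0386, -0.0034, -0.01] spin -0.0544
[0.0388, -0.0013, -0.01] spin -0.0544
[0.0388, 0.0008, -0.01] spin -0.0544
```

Request:
carry_out(
  commands=[
    {"translation": [0.0,0.0,-0.035],"spin": 0.0,"jaw": 0.0},
    {"translation": [0.0,0.0,-0.036],"spin": 0.0,"jaw": 0.02},
    {"translation": [0.0375,-0.0095,-0.01],"spin": -0.054,"jaw": 0.085},
    {"translation": [0.038,-0.0075,-0.01],"spin": -0.054,"jaw": 0.085},
    {"translation": [0.0385,-0.0055,-0.01],"spin": -0.054,"jaw": 0.085},
    {"translation": [0.0385,-0.0035,-0.01],"spin": -0.054,"jaw": 0.085},
    {"translation": [0.039,-0.0015,-0.01],"spin": -0.054,"jaw": 0.085},
    {"translation": [0.039,0.001,-0.01],"spin": -0.054,"jaw": 0.085},
  ],
)

```text
time: 7.57
tool_pos: [433.1, 240.4, 190.8]
tcp_rot: [179.9, -0.0, 107.0]
ft_force: [0.9, -0.3, 0.2]
finger_gap: 83.2
grip_force: 0.0
```

Run:
```python
from look import *
r.snapshot("wrist");r.snapshot("wrist")
p=look(["cover","hole_big","hole_small"],"d")
q=r.regions_of(p,"cover")[0];ys,xs=np.nonzero(q["pixels"])
W=np.array([onz(p,x,34)[:2] for x in zip(xs,ys)],np.float32);print(q["score"],len(xs),cv2.minAreaRect(W))
```

```text
7.72 [433.4 241.4 191.2] [179.8  -0.  107.1] [ 0.  -0.1 -0.3] 84.77288039954513
cover 0.84 [276.1 187.5] [432.9 248.5]
hole_big 0.96 [285.1 149.6] [429.7 292.2]
0.78 5572 ((427.91229248046875, 255.427978515625), (56.17559814453125, 119.48189544677734), 20.970914840698242)
```

View pics/d.png

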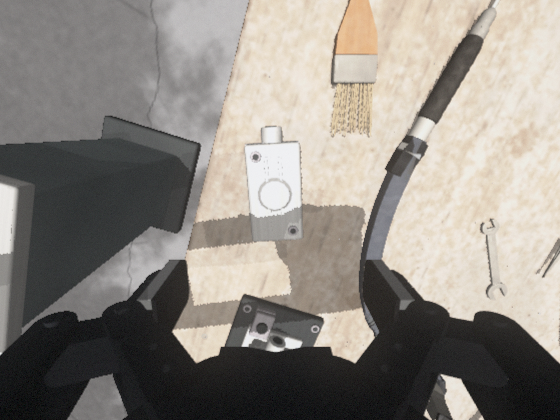

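The picture shows the long half's top face with corners (246,145), (299,143), (302,238) and (253,241), nose at (271,133), turned about 3–4° relative to the tool.

Run:
```python
from look import *
p=r.snapshot("wrist")
g=cv2.cvtColor(p["pixels"],cv2.COLOR_BGR2GRAY)
c=np.array([(246,145),(299,143),(302,238),(253,241)],np.float32).reshape(-1,1,2)
cv2.cornerSubPix(g,c,(4,4),(-1,-1),(3,30,.01));c=c.reshape(-1,2)
q=np.array([onz(p,x,34)[:2] for x in c]);print(c,q,q.mean(0))
for a,b in((3,0),(2,1)): d=q[b]-q[a];print(np.linalg.norm(d),np.degrees(np.arctan2(-d[0],d[1])))
for a,b in((0,1),(3,2)): d=q[b]-q[a];print(np.linalg.norm(d),np.degrees(np.arctan2(d[1],d[0])))
b=r.landmark_of(p,"cover")
# scale check: boss circle (274,195) -> z 38
print(onz(p,(274.5,195),38))
```

```text
[[246.  145. ]
 [299.  143. ]
 [302.  238. ]
 [252.7 241.2]] [[389.8 280. ]
 [439.  296.8]
 [472.6 203.4]
 [423.1 184.7]] [431.1 241.2]
100.98070204548272 19.250100143829123
99.25948007831042 19.829727591263445
51.95555955049525 18.82844435598857
52.97533512475003 20.703811866778835
[430.7 240.9  38. ]
```

Request:
carry_out(
  commands=[
    {"translation": [0.002,0.003,0.01],"spin": -0.008,"jaw": 0.085},
    {"translation": [0.0,0.0,0.015],"spin": -0.008,"jaw": 0.085},
    {"translation": [0.0,0.0,0.015],"spin": -0.008,"jaw": 0.085},
    {"translation": [0.0,0.0,0.015],"spin": -0.008,"jaw": 0.085},
    {"translation": [0.0,0.0,0.015],"spin": -0.008,"jaw": 0.085},
    {"translation": [0.0,0.0,0.005],"spin": -0.008,"jaw": 0.085},
    {"translation": [0.0,0.0,0.0],"spin": 0.0,"jaw": 0.085},
    {"translation": [0.0,0.0,0.0],"spin": 0.0,"jaw": 0.085},
  ],
)

```text
time: 8.68
tool_pos: [435.6, 240.8, 114.1]
tcp_rot: [-180.0, 0.0, 109.6]
ft_force: [0.2, -0.5, 0.5]
finger_gap: 85.4
grip_force: 0.0
```

Run:
```python
from look import *
p=look(["cover","hole_big","hole_small"],"e")
q=r.regions_of(p,"cover")[0];ys,xs=np.nonzero(q["pixels"])
W=np.array([onz(p,x,34)[:2] for x in zip(xs,ys)],np.float32);print(q["score"],len(xs),cv2.minAreaRect(W))
```

```text
8.73 [436.1 241.1 114.8] [180.   -0.  109.6] [-0.1  0.5 -0.5] 85.00671784426027
cover 0.79 [274.3 200.2] [431.3 247.5]
hole_big 0.66 [291.4 155. ] [431.9 289.8]
0.73 9824 ((428.44677734375, 255.140380859375), (56.546260833740234, 119.80996704101562), 20.441139221191406)
```

View pics/e.png

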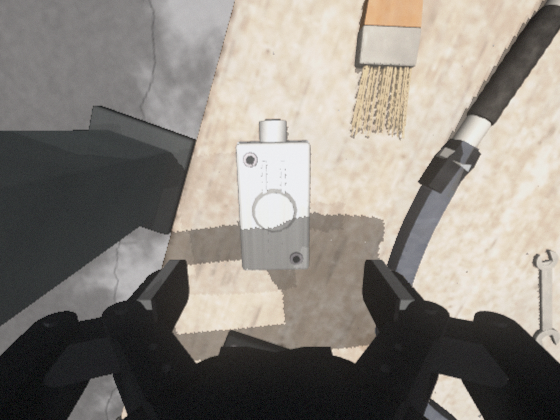

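The picture shows the cover centred between the open fingers, with top-face corners about (237,142), (311,142), (309,270) and (243,270), and the boss at (274,211).

Run:
```python
from look import *
p=r.snapshot("wrist"); s=r.sense()
L={"TL":(237,142),"TR":(311,142),"BR":(309,270),"BL":(243,270),"boss":(274,211),"nosetip":(273,119)}
a=np.radians(20.5);ex=np.array([np.cos(a),np.sin(a)]);ey=np.array([-np.sin(a),np.cos(a)])
for k,x in L.items():
    for z in(34,):
        w=onz(p,x,38 if k=="boss" else z)[:2];v=w-[431.5,247.7];print(k,w,"cover frame",v@ex,v@ey)
q=r.regions_of(p,"cover")[0]; m=q["pixels"].astype(np.uint8)
print(cv2.boundingRect(m), [ (int(y),int(np.nonzero(m[y])[0].min()),int(np.nonzero(m[y])[0].max())) for y in range(115,285,10) if m[y].any()])
g=cv2.cvtColor(p["pixels"],cv2.COLOR_BGR2GRAY);print(g[250:290:2,275],g[110:150:2,300])
c0=np.linalg.inv(np.array(p["extrinsics"]))
for u,v,z in((28,52,34),(-28,-52,34),(28,-52,34),(-28,-52,0),(0,0,38)):
    w=np.array([431.5,247.7])+u*ex+v*ey; X=p["K"]@(c0@[*w,z,1])[:3];print(u,v,z,X[:2]/X[2])
```

```text
TL [389.2 288. ] cover frame -25.53164826051833 52.59021081703113
TR [440.4 306.2] cover frame 28.87738457967812 51.6859000395826
BR [476.8 209.2] cover frame 28.91979007537985 -51.93955028149597
BL [425.1 190.9] cover frame -25.91505590086784 -50.993694032191286
boss [432.  248.5] cover frame 0.7667937619401383 0.5783908562104513
nosetip [408.7 312.1] cover frame 1.2334687480465731 68.28703108699004
(234, 119, 76, 153) [(125, 257, 285), (135, 257, 286), (145, 235, 308), (155, 235, 308), (165, 236, 308), (175, 236, 308), (185, 237, 308), (195, 237, 309), (205, 237, 308), (215, 238, 307), (225, 239, 307), (235, 240, 308), (245, 240, 308), (255, 240, 308), (265, 241, 307)]
[151 149 149 149 152 149 148 150 152 140 133 132 134 131 133 133 132 155
 166 203] [228 228 225 223 226 227 226 226 222 222 223 220 219 216 217 186 160 232
 238 238]
28 52 34 [309.8 141.6]
-28 -52 34 [240.6 271.1]
28 -52 34 [307.9 270.1]
-28 -52 0 [244.6 254.4]
0 0 38 [273.  211.7]
```

Request:
carry_out(
  commands=[
    {"translation": [0.008,-0.0015,0.01],"spin": -0.012,"jaw": 0.085},
    {"translation": [0.0,0.0,0.02],"spin": 0.0,"jaw": 0.085},
    {"translation": [0.0,0.0,0.02],"spin": 0.0,"jaw": 0.085},
    {"translation": [0.0,0.0,0.02],"spin": 0.0,"jaw": 0.085},
    {"translation": [0.0,0.0,0.015],"spin": 0.0,"jaw": 0.085},
    {"translation": [0.0,0.0,0.01],"spin": 0.0,"jaw": 0.085},
    {"translation": [0.0,0.0,0.008],"spin": 0.0,"jaw": 0.085},
    {"translation": [0.0,0.0,0.003],"spin": 0.0,"jaw": 0.085},
  ],
)

```text
time: 9.7
tool_pos: [430.6, 248.1, 6.9]
tcp_rot: [-179.9, 0.0, 110.3]
ft_force: [-0.2, -0.3, 0.2]
finger_gap: 84.8
grip_force: 0.0
```

Request:
carry_out(
  commands=[
    {"translation": [0.0,0.0,0.0],"spin": 0.0,"jaw": 0.05},
    {"translation": [0.0,0.0,0.0],"spin": 0.0,"jaw": 0.05},
    {"translation": [0.0,0.0,0.0],"spin": 0.0,"jaw": 0.05},
    {"translation": [0.0,0.0,0.0],"spin": 0.0,"jaw": 0.05},
    {"translation": [0.0,0.0,0.0],"spin": 0.0,"jaw": 0.05},
    {"translation": [0.0,0.0,0.0],"spin": 0.0,"jaw": 0.05},
    {"translation": [0.0,0.0,0.0],"spin": 0.0,"jaw": 0.05},
    {"translation": [0.0,0.0,0.0],"spin": 0.0,"jaw": 0.05},
  ],
  squeeze=60,
)

```text
time: 10.37
tool_pos: [432.5, 248.7, 9.5]
tcp_rot: [179.9, -0.0, 110.3]
ft_force: [0.3, 0.8, 5.6]
finger_gap: 54.5
grip_force: 65.8
```

Run:
```python
from look import *
plan([488,-95,190],88.5,12,[432,248,130],110.3)
```

```text
[-0.0284, -0.0055, -0.005] spin 0.0317
[-0.0286, -0.0046, -0.005] spin 0.0317
[-0.0287, -0.0037, -0.005] spin 0.0317
[-0.0288, -0.0028, -0.005] spin 0.0317
[-0.0289, -0.0019, -0.005] spin 0.0317
[-0.0289, -0.001, -0.005] spin 0.0317
[-0.029, -0.0001, -0.005] spin 0.0317
[-0.0289, 0.0009, -0.005] spin 0.0317
[-0.0289, 0.0018, -0.005] spin 0.0317
[-0.0288, 0.0027, -0.005] spin 0.0317
[-0.0287, 0.0036, -0.005] spin 0.0317
[-0.0286, 0.0045, -0.005] spin 0.0317
```

Request:
carry_out(
  commands=[
    {"translation": [0.0,0.0,-0.01],"spin": 0.0,"jaw": 0.05},
    {"translation": [0.0,0.0,-0.015],"spin": 0.0,"jaw": 0.05},
    {"translation": [0.0,0.0,-0.02],"spin": 0.0,"jaw": 0.05},
    {"translation": [0.0,0.0,-0.02],"spin": 0.0,"jaw": 0.05},
    {"translation": [0.0,0.0,-0.02],"spin": 0.0,"jaw": 0.05},
    {"translation": [0.0,0.0,-0.02],"spin": 0.0,"jaw": 0.05},
    {"translation": [0.0,0.0,-0.015],"spin": 0.0,"jaw": 0.05},
    {"translation": [0.0,0.0,0.0],"spin": 0.0,"jaw": 0.05},
  ],
)

```text
time: 11.03
tool_pos: [433.4, 249.0, 132.4]
tcp_rot: [179.7, -0.0, 110.3]
ft_force: [1.3, -0.2, -1.5]
finger_gap: 54.9
grip_force: 64.8
```

Request:
carry_out(
  commands=[
    {"translation": [-0.0285,-0.0055,-0.005],"spin": 0.032,"jaw": 0.05},
    {"translation": [-0.0285,-0.0045,-0.005],"spin": 0.032,"jaw": 0.05},
    {"translation": [-0.0285,-0.0035,-0.005],"spin": 0.032,"jaw": 0.05},
    {"translation": [-0.029,-0.003,-0.005],"spin": 0.032,"jaw": 0.05},
    {"translation": [-0.029,-0.002,-0.005],"spin": 0.032,"jaw": 0.05},
    {"translation": [-0.029,-0.001,-0.005],"spin": 0.032,"jaw": 0.05},
    {"translation": [-0.029,0.0,-0.005],"spin": 0.032,"jaw": 0.05},
    {"translation": [-0.029,0.001,-0.005],"spin": 0.032,"jaw": 0.05},
  ],
)

```text
time: 11.7
tool_pos: [468.0, 18.0, 167.3]
tcp_rot: [-179.9, -0.0, 95.5]
ft_force: [0.5, -0.5, -3.5]
finger_gap: 54.6
grip_force: 64.8
```

Request:
carry_out(
  commands=[
    {"translation": [-0.029,0.002,-0.005],"spin": 0.032,"jaw": 0.05},
    {"translation": [-0.029,0.003,-0.005],"spin": 0.032,"jaw": 0.05},
    {"translation": [-0.0285,0.004,-0.005],"spin": 0.032,"jaw": 0.05},
    {"translation": [-0.0285,0.005,-0.005],"spin": 0.032,"jaw": 0.05},
    {"translation": [0.0,0.0,0.0],"spin": 0.0,"jaw": 0.05},
    {"translation": [0.0,0.0,0.0],"spin": 0.0,"jaw": 0.05},
    {"translation": [0.0,0.0,0.0],"spin": 0.0,"jaw": 0.05},
    {"translation": [0.0,0.0,0.0],"spin": 0.0,"jaw": 0.05},
  ],
)

```text
time: 12.37
tool_pos: [487.9, -93.8, 187.3]
tcp_rot: [-179.9, -0.0, 88.3]
ft_force: [0.0, 1.1, -2.6]
finger_gap: 54.8
grip_force: 64.7
```

Run:
```python
from look import *
look(["fixture","cap_top","dowel_big","dowel_small","cover","hole_big","hole_small"],"f")
```

```text
12.42 [488.1 -93.8 187.5] [-179.9   -0.    88.4] [ 0.2  0.9 -2.9] 54.74602337791258
fixture 0.93 [270.   93.1] [484.4  10.6]
cap_top 0.6 [273.1  84.6] [488.2   9.5]
dowel_big 0.69 [291.3  35.3] [504.6  50. ]
dowel_small 0.64 [248.8 135.3] [464.5 -30.1]
cover 0.61 [278.1 258.4] [ 487.7 -176.3]
hole_big 0.49 [249.6 135.8] [460.9 -31.7]
```

View pics/f.png

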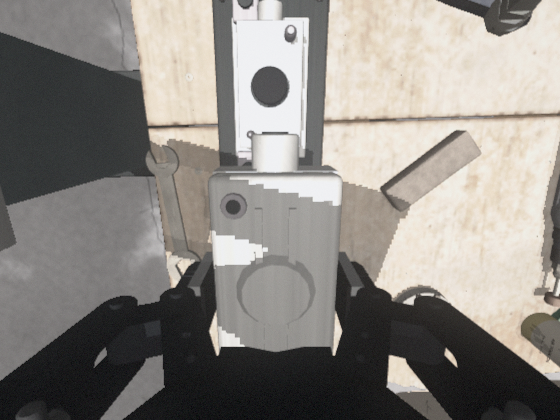

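The picture shows the cover centred and square in the fingers, with its boss at (276,292) and nose at (275,152). The fixture is ahead, with the cap home at (270,86), the thick dowel at (291,33) and the thin dowel at (250,134). I'll enlarge the fixture for exact edges.

Run:
```python
from look import *
import pickle
p=r.snapshot("wrist");s=r.sense();pickle.dump(p,open("f.pkl","wb"));print(s["tool_pos"],s["tcp_rot"])
im=p["pixels"];g=cv2.cvtColor(im,cv2.COLOR_BGR2GRAY)
cv2.imwrite("pics/f2.png",cv2.resize(im[0:150,200:345],None,fx=4,fy=4,interpolation=cv2.INTER_CUBIC))
m=(g<60).astype(np.uint8);n,l,st,ce=cv2.connectedComponentsWithStats(m[55:120,240:300])
for i in range(1,n):
    if st[i,4]>100: c=ce[i]+[240,55];print("cap",c,st[i],onz(p,c,62))
def sub(row,a,b,sgn):
    d=np.diff(g[row,a:b].astype(float))*sgn;d[d<0]=0;k=d.argmax();w=d[max(0,k-1):k+2];return a+.5+(w@np.arange(max(0,k-1),max(0,k-1)+len(w)))/w.sum()
for nm,a,b,sg,z,rows in(("plateL",205,228,-1,12,range(5,150,8)),("plateR",315,338,1,12,range(5,150,8)),("lowL",225,242,1,50,range(30,125,6)),("lowR",298,316,-1,50,range(30,125,6))):
    W=np.array([onz(p,(sub(y,a,b,sg),y+.0),z)[:2] for y in rows])
    k=np.polyfit(W[:,1],W[:,0],1)
    for _ in range(3):
        e=np.abs(np.polyval(k,W[:,1])-W[:,0]);ok=e<=max(.5,1.5*np.median(e));k=np.polyfit(W[ok,1],W[ok,0],1)
    print(nm,"x at y=10:",np.polyval(k,10),"yaw",-np.degrees(np.arctan(k[0])),ok.sum(),np.median(e))
```

```text
[488.6 -94.7 188.3] [180.    0.   88.3]
plateL x at y=10: 430.36216883450743 yaw -1.9530191449291625 19 0.0719576081992841
plateR x at y=10: 539.3070175267367 yaw -1.8500158878628779 19 0.0684133141194252
lowL x at y=10: 453.3045157669372 yaw -1.9385432304127668 16 0.05506005579110251
lowR x at y=10: 517.4122775626934 yaw -1.9894076947642476 16 0.09615755886346733
```

View pics/f2.png

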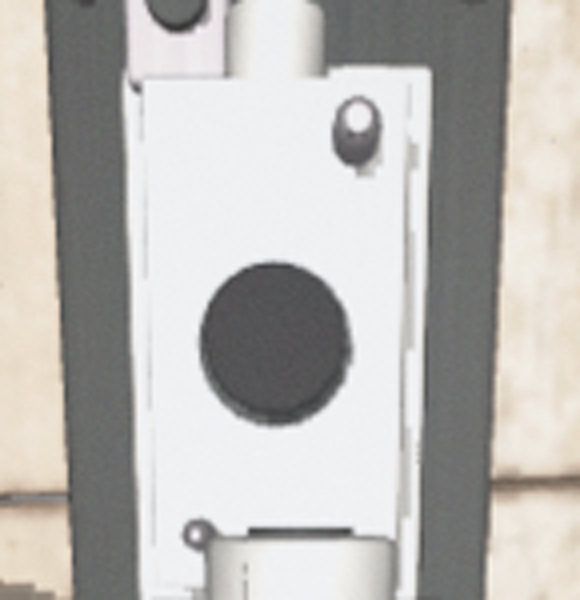

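Run:
```python
from look import *
import pickle
p=pickle.load(open("f.pkl","rb"));f=lambda u,v:((u+.5)/4-.5+200,(v+.5)/4-.5)
for n,c,z in(("cap",f(276,339),62),("bigtip",f(358,116),66),("bigroot",f(356,142),50),("smalltip",f(200,530),66),("smallroot",f(197,535),50),("farface",f(276,76),50),("boss",(276,292),217),("coverL",(213,260),213),("coverR",(337.5,260),213)):
    print(n,np.array(c),onz(p,c,z))
print(p["extrinsics"][:3,3] if hasattr(p["extrinsics"],"shape") else 0)
a=np.radians(-1.93);R=np.array([[np.cos(a),-np.sin(a)],[np.sin(a),np.cos(a)]])
o=np.array([485,9.5]);print("big",o+R@[17,40],"small",o+R@[-17,-40],"far",o+R@[0,52])
```

```text
cap [268.6  84.4] [485.4  10.1  62. ]
bigtip [289.1  28.6] [503.1  49.9  66. ]
bigroot [288.6  35.1] [503.4  49.6  50. ]
smalltip [249.6 132.1] [467.7 -28.   66. ]
smallroot [248.9 133.4] [465.6 -29.3  50. ]
farface [268.6  18.6] [487.   62.3  50. ]
boss [276 292] [488.2 -93.4 217. ]
coverL [213 260] [461.3 -79.4 213. ]
coverR [337.5 260. ] [515.1 -81.  213. ]
[489.9 -25.4 330.3]
big [503.3  48.9] small [466.7 -29.9] far [486.8  61.5]
```

Run:
```python
from look import *
plan([485.4,9.8,90],88.07,7)
```

```text
[0.0149, -0.0009, 0.014] spin 0.0006
[0.0149, -0.0009, 0.014] spin 0.0006
[0.0149, -0.0009, 0.014] spin 0.0006
[0.0149, -0.0009, 0.014] spin 0.0006
[0.0149, -0.0009, 0.014] spin 0.0006
[0.0149, -0.0009, 0.014] spin 0.0006
[0.0149, -0.001, 0.014] spin 0.0006
```

Request:
carry_out(
  commands=[
    {"translation": [0.0149,-0.0009,0.014],"spin": 0.0006,"jaw": 0.05},
    {"translation": [0.0149,-0.0009,0.014],"spin": 0.0006,"jaw": 0.05},
    {"translation": [0.0149,-0.0009,0.014],"spin": 0.0006,"jaw": 0.05},
    {"translation": [0.0149,-0.0009,0.014],"spin": 0.0006,"jaw": 0.05},
    {"translation": [0.0149,-0.0009,0.014],"spin": 0.0006,"jaw": 0.05},
    {"translation": [0.0149,-0.0009,0.014],"spin": 0.0006,"jaw": 0.05},
    {"translation": [0.0149,-0.001,0.014],"spin": 0.0006,"jaw": 0.05},
    {"translation": [0.0,0.0,0.0],"spin": 0.0,"jaw": 0.05},
  ],
)

```text
time: 13.48
tool_pos: [483.1, 11.9, 87.1]
tcp_rot: [-179.7, -0.1, 88.1]
ft_force: [-1.1, 0.5, -2.5]
finger_gap: 55.0
grip_force: 64.7
```

Run:
```python
from look import *
for i in range(4): r.snapshot("side");s=r.sense();print(np.array(s["tool_pos"]),np.array(s["tcp_rot"]),np.array(s["ft_force"]))
p=r.snapshot("side")
for t in("hole_big","dowel_big","hole_small","dowel_small"):print(t,[(round(q["score"],2),np.array(q["xy"])) for q in r.landmark_of(p,t)[:1]])
```

```text
[483.9  10.7  88.6] [-179.8   -0.    88.2] [-0.3 -0.1 -2. ]
[485.    9.9  89.9] [-179.9    0.    88.1] [-0.3  0.8 -2.8]
[485.8   9.3  90.7] [180.    0.   88.1] [ 0.2 -0.6 -2.8]
[486.3   9.   91.3] [179.9   0.   88. ] [-0.6 -0.5 -2.5]
hole_big [(0.68, array([256., 174.]))]
dowel_big [(0.92, array([259.2, 179.1]))]
hole_small [(0.77, array([252.4, 187.1]))]
dowel_small [(0.67, array([250.2, 199.6]))]
```

Request:
carry_out(
  commands=[
    {"translation": [0.0,0.0,0.003],"spin": 0.0,"jaw": 0.05},
    {"translation": [0.0,0.0,0.003],"spin": 0.0,"jaw": 0.05},
    {"translation": [0.0,0.0,0.003],"spin": 0.0,"jaw": 0.05},
    {"translation": [0.0,0.0,0.003],"spin": 0.0,"jaw": 0.05},
    {"translation": [0.0,0.0,0.001],"spin": 0.0,"jaw": 0.05},
    {"translation": [0.0,0.0,0.001],"spin": 0.0,"jaw": 0.05},
    {"translation": [0.0,0.0,0.0],"spin": 0.0,"jaw": 0.05},
    {"translation": [0.0,0.0,0.0],"spin": 0.0,"jaw": 0.05},
  ],
)

```text
time: 14.6
tool_pos: [485.5, 9.6, 76.3]
tcp_rot: [-180.0, 0.0, 88.0]
ft_force: [-0.3, 0.5, -3.4]
finger_gap: 55.0
grip_force: 64.7
```

Request:
carry_out(
  commands=[
    {"translation": [0.0,0.0,0.001],"spin": 0.0,"jaw": 0.05},
    {"translation": [0.0,0.0,0.001],"spin": 0.0,"jaw": 0.05},
    {"translation": [0.0,0.0,0.001],"spin": 0.0,"jaw": 0.05},
    {"translation": [0.0,0.0,0.0005],"spin": 0.0,"jaw": 0.05},
    {"translation": [0.0,0.0,0.0005],"spin": 0.0,"jaw": 0.05},
    {"translation": [0.0,0.0,0.0],"spin": 0.0,"jaw": 0.05},
    {"translation": [0.0,0.0,0.0],"spin": 0.0,"jaw": 0.05},
    {"translation": [0.0,0.0,0.0],"spin": 0.0,"jaw": 0.05},
  ],
)

```text
time: 15.27
tool_pos: [485.6, 9.7, 72.4]
tcp_rot: [180.0, -0.0, 88.0]
ft_force: [-0.1, 1.6, -0.8]
finger_gap: 54.9
grip_force: 64.9
```

Request:
carry_out(
  commands=[
    {"translation": [0.0,0.0,0.0005],"spin": 0.0,"jaw": 0.05},
    {"translation": [0.0,0.0,0.0005],"spin": 0.0,"jaw": 0.05},
    {"translation": [0.0,0.0,0.0005],"spin": 0.0,"jaw": 0.05},
    {"translation": [0.0,0.0,0.0005],"spin": 0.0,"jaw": 0.05},
    {"translation": [0.0,0.0,0.0],"spin": 0.0,"jaw": 0.05},
    {"translation": [0.0,0.0,0.0],"spin": 0.0,"jaw": 0.05},
    {"translation": [0.0,0.0,0.0],"spin": 0.0,"jaw": 0.05},
    {"translation": [0.0,0.0,0.0],"spin": 0.0,"jaw": 0.05},
  ],
)

```text
time: 15.93
tool_pos: [485.8, 10.4, 70.4]
tcp_rot: [180.0, -0.1, 88.0]
ft_force: [1.3, 5.9, 0.5]
finger_gap: 55.1
grip_force: 65.1
```

Request:
carry_out(
  commands=[
    {"translation": [0.0006,0.0002,0.0],"spin": 0.0,"jaw": 0.05},
    {"translation": [0.0006,0.0002,0.0],"spin": 0.0,"jaw": 0.05},
    {"translation": [0.0,0.0,0.0],"spin": 0.0,"jaw": 0.05},
    {"translation": [0.0,0.0,0.0005],"spin": 0.0,"jaw": 0.05},
    {"translation": [0.0,0.0,0.0005],"spin": 0.0,"jaw": 0.05},
    {"translation": [0.0,0.0,0.0],"spin": 0.0,"jaw": 0.05},
    {"translation": [0.0,0.0,0.0],"spin": 0.0,"jaw": 0.05},
    {"translation": [0.0,0.0,0.0],"spin": 0.0,"jaw": 0.05},
  ],
)

```text
time: 16.6
tool_pos: [485.8, 10.7, 69.1]
tcp_rot: [-180.0, 0.0, 88.0]
ft_force: [-1.1, 1.7, -3.1]
finger_gap: 54.9
grip_force: 64.9
```

Request:
carry_out(
  commands=[
    {"translation": [0.0004,0.0,0.0005],"spin": 0.0,"jaw": 0.05},
    {"translation": [0.0,0.0,0.001],"spin": 0.0,"jaw": 0.05},
    {"translation": [0.0,0.0,0.001],"spin": 0.0,"jaw": 0.05},
    {"translation": [0.0,0.0,0.001],"spin": 0.0,"jaw": 0.05},
    {"translation": [0.0,0.0,0.0005],"spin": 0.0,"jaw": 0.05},
    {"translation": [0.0,0.0,0.0],"spin": 0.0,"jaw": 0.05},
    {"translation": [0.0,0.0,0.0],"spin": 0.0,"jaw": 0.05},
    {"translation": [0.0,0.0,0.0],"spin": 0.0,"jaw": 0.05},
  ],
)

```text
time: 17.27
tool_pos: [486.0, 11.1, 65.3]
tcp_rot: [180.0, 0.0, 88.0]
ft_force: [0.6, -0.2, -3.1]
finger_gap: 55.0
grip_force: 64.9
```

Request:
carry_out(
  commands=[
    {"translation": [0.0,0.0,0.001],"spin": 0.0,"jaw": 0.05},
    {"translation": [0.0,0.0,0.001],"spin": 0.0,"jaw": 0.05},
    {"translation": [0.0,0.0,0.001],"spin": 0.0,"jaw": 0.05},
    {"translation": [0.0,0.0,0.001],"spin": 0.0,"jaw": 0.05},
    {"translation": [0.0,0.0,0.0005],"spin": 0.0,"jaw": 0.05},
    {"translation": [0.0,0.0,0.0],"spin": 0.0,"jaw": 0.05},
    {"translation": [0.0,0.0,0.0],"spin": 0.0,"jaw": 0.05},
    {"translation": [0.0,0.0,0.0],"spin": 0.0,"jaw": 0.05},
  ],
)

```text
time: 17.93
tool_pos: [486.0, 11.2, 60.8]
tcp_rot: [180.0, 0.0, 88.0]
ft_force: [-0.6, 0.3, -3.8]
finger_gap: 55.1
grip_force: 64.9
```

Request:
carry_out(
  commands=[
    {"translation": [0.0,0.0,0.001],"spin": 0.0,"jaw": 0.05},
    {"translation": [0.0,0.0,0.001],"spin": 0.0,"jaw": 0.05},
    {"translation": [0.0,0.0,0.0005],"spin": 0.0,"jaw": 0.05},
    {"translation": [0.0,0.0,0.0005],"spin": 0.0,"jaw": 0.05},
    {"translation": [0.0,0.0,0.0],"spin": 0.0,"jaw": 0.05},
    {"translation": [0.0,0.0,0.0],"spin": 0.0,"jaw": 0.05},
    {"translation": [0.0,0.0,0.0],"spin": 0.0,"jaw": 0.05},
    {"translation": [0.0,0.0,0.0],"spin": 0.0,"jaw": 0.05},
  ],
)

```text
time: 18.6
tool_pos: [486.2, 11.2, 59.5]
tcp_rot: [180.0, 0.0, 88.0]
ft_force: [-9.8, 0.6, 15.8]
finger_gap: 54.5
grip_force: 66.9
```

Request:
carry_out(
  commands=[
    {"translation": [0.0,0.0,0.0002],"spin": 0.0,"jaw": 0.05},
    {"translation": [0.0,0.0,0.0],"spin": 0.0,"jaw": 0.05},
    {"translation": [0.0,0.0,0.0],"spin": 0.0,"jaw": 0.05},
    {"translation": [0.0,0.0,0.0],"spin": 0.0,"jaw": 0.05},
    {"translation": [0.0,0.0,0.0],"spin": 0.0,"jaw": 0.05},
    {"translation": [0.0,0.0,0.0],"spin": 0.0,"jaw": 0.05},
    {"translation": [0.0,0.0,0.0],"spin": 0.0,"jaw": 0.05},
    {"translation": [0.0,0.0,0.0],"spin": 0.0,"jaw": 0.05},
  ],
)

```text
time: 19.27
tool_pos: [486.2, 11.2, 59.5]
tcp_rot: [180.0, 0.0, 88.0]
ft_force: [-11.2, 0.6, 17.7]
finger_gap: 54.8
grip_force: 67.3
```

Run:
```python
from look import *
P=[r.snapshot(n) for n in("scene","side","wrist")]
for i in range(2): s=r.sense();print(s["time"],np.array(s["tool_pos"]),np.array(s["ft_force"]),s["grip_force"]);r.snapshot("wrist") if i==0 else 0
cv2.imwrite("pics/g.png",np.hstack([cv2.resize(P[1]["pixels"][140:240,190:315],(400,320),interpolation=cv2.INTER_CUBIC),cv2.resize(P[0]["pixels"][140:240,190:315],(400,320),interpolation=cv2.INTER_CUBIC)]))
```

```text
19.4167 [486.2  11.2  59.5] [-12.2   1.   18.2] 67.29845121502876
19.4667 [486.2  11.2  59.5] [-11.6   1.1  18. ] 67.29867875576019
```

View pics/g.png

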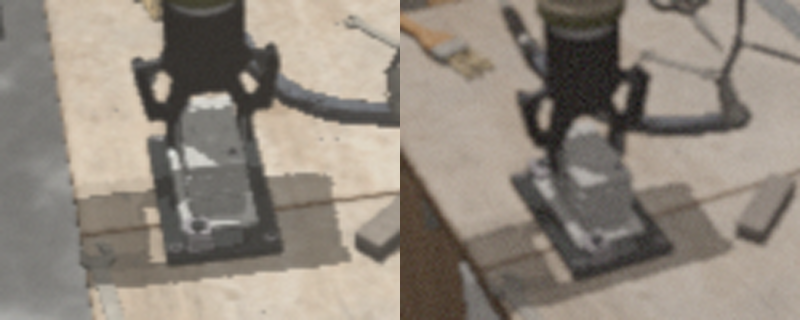

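The picture shows the upper half (about (210,190) in the left crop) sitting square on the lower half with no visible gap. The TCP height matches flush seating (59.5 mm against 9.5 mm at the bench grasp), and the wrist reads an 18 N push.

```bash
python3 -c "
from bench import r
print(r.hand_in())"
```

```text
the job is handed in; nothing more can be done
None
```

The job is handed in at about 19.5 s, with no verdict returned: the bearing cap was pressed home, and the long upper half sits flush on both dowels by measured height, still gripped at about 67 N and pushed down with about 18 N.

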